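# Close the paste-stencil jig over a circuit board

## Robot

A 6-joint arm with a two-finger parallel gripper is mounted at the origin on the work surface. World frame = base frame: x ahead of the robot, y to its left, z up, the work surface at z = 0. Lengths are in mm, angles in rad, forces in N, time in s.
With the tool pointing down it reaches from about 300 to 850 mm from the base axis. Payload 5.4 kg.
Tool frame: the origin (TCP) lies on the centre line of the jaws, within the pads' length; the fingertips stand 8 mm ahead of it and the grasp point (between the pads) lies 11 mm behind it (robot.tips_ahead is the distance from the TCP to the fingertips, in mm); z points along the fingers, y is the direction in which the jaws open and shut (so a half turn about z gives the same grasp; the last joint's range is limited). The gripper opens to 85 mm and grips with 20 to 120 N. Pads are 22 mm wide; open, the fingers measure 114 mm over their backs; the gripper's body (76 mm by 85 mm) begins 54 mm behind the grasp point. The pads swing forward as they close: fully open they stand 13 mm farther back than shut.
Start: joints at [1.081, 0.158, 1.597, -0, 1.386, -0.21], TCP at [158.804, 552.619, 239.299] pointing down, gripper open.
Joint ranges: [-2.91, 2.91], [-0.94, 2.29], [0.18, 2.7], [-1.29, 4.43], [0.17, 2.64], [-3, 3]. Speed limits (rad/s): [2.57, 2.57, 3.14, 3.14, 3.14, 3.14].

## Interface

Orientations are given as a rotation vector (axis times angle).
In Python, from plant import robot gives the robot as it stands.
- The arm moves only by the tool drive_tool, never from a script. Its argument "series" is one flat list of numbers, 7 for each row, row after row: the closure in counts, from 0 (fully open) to 255 (shut), then the shift along the tool's x, y, z in m, then the turn, a rotation vector about the tool's x, y, z in rad. A call has 1 to 20 rows; each row is the pose to reach, as a shift and turn from the pose measured when the call began, along the tool's axes at that moment; what a row does not reach only later rows make up. A row lasts 1/12 s, in which the tool goes at most 41.7 mm and 7.16 degrees, less where a joint would pass 70% of its speed; a pose out of reach is approached as far as the arm can. A call with a gripper value outside its range is refused whole. The fingers move at their own pace and stop on an object; "squeeze" is the grip in N (left out, the last holds). Time passes only in rows, so rows that repeat a pose let the fingers close. It gives the time, the measured TCP pose, the force and the opening at its end, in the units of the state.
- robot.get_obs(): the state, without advancing time (a new reading comes with each control period).
- robot.camera(name): name is "side" or "top" or "wrist"; returns the picture (384x512x3 uint8, red, green, blue); there is no depth.
- robot.camera_params(name): a dict with "intrinsics" (3x3 intrinsics, pixels), "k1" (the pictures are not rectified: a ray, as slopes to the right and down, at radius r is drawn at 1 + k1 r^2 times it, then the intrinsics apply), "position" and "orientation" of the camera in the world. Camera axes: x right, y down, z forward; pixel columns grow to the right and rows downward; lengths in mm; the calibration is good to about 2 mm. A picture is of the moment at which its call begins: read the wrist's pose just before it. camera_params takes no time and is no camera call; for the wrist camera it gives the pose at the moment of the call.
- robot.sign_off(): hands the job in, once; it reports no verdict.
The state is a dict: "t": time; "joints": joint angles; "qd": joint speeds; "joint_torque": joint torques, N m; "tool_pos": TCP position; "tool_rot": TCP orientation; "contact_force": force on the tool from outside, world axes, zero at the start; "wrist_torque": the same for the moment, N m; "width": finger opening in mm.
Only numpy, scipy, OpenCV 4.12 (cv2) and the standard library are available. Lean on these libraries where they do the work, as an engineer would, in place of code of your own. Each camera call takes 0.05 s, during which the arm holds its last target.

## Task

On the repair bench stands a solder-paste stencil jig with a circuit board on a black sliding pallet and a metal stencil leaf standing ajar on the other side of the spine. First push the pallet along its channel until it is fully home against the stop, then push the leaf up and over its spine, without slamming it, so that it lies fully flat over the board. Only push with the fingers: do not pinch the leaf or the pallet's lip, do not lift the pallet, leave the other things where they are, and finish with the hand clear.

Things in the scene. Friction and masses are not known exactly. Their poses are not given: they have to be found in the camera images.
- jig: Fixed jig base, 185 x 245 mm. Origin on the table under the middle of the hinge spine. x: along the spine, the way the pallet slides home (away from the robot). The leaf starts on the +y side; on the -y side is the pallet's channel, centred at y = -65 mm, 92 mm wide. Bed under the pallet: z = 20 mm, x = -100 to +85 mm; rails 31 mm, hinge posts (x = -79, +77 mm, y = 0) 46 mm above the table.
- spine (a point): Middle of the hinge axis, 36 mm above the table, in the jig's axes.
- leaf (a joint): Angle of the stencil leaf about the spine: 0 = flat on the rest side (+y of the jig), 1.57 = upright, 3.14 = flat over the board (-y). The hinge is stiff: the leaf stays where it is left and takes about 2 N at its free edge to turn, and it must be pressed down at the end.
- tab (a point): Middle of the free edge of the leaf's finger tab, 135 mm from the spine axis. The leaf is a metal plate 130 mm wide along the spine, 7 mm thick, reaching 115 mm from the spine; the tab, 50 mm wide, sticks out 20 mm farther. y points from spine to tab, z is the face normal (up when the leaf is at 0). To turn it over, push on the edge or the face that is underneath at first.
- pallet: Black loose pallet, about 0.25 kg, plate 140 x 88 x 8 mm with a circuit board on top and an upright lip across its near end (towards -x of the jig). Origin at the centre of its underside, same axes as the jig. It starts 20 to 45 mm short of the stop; when home, its origin is at x = -10, y = -65 mm of the jig. It slides with about 2 N and stops against a rigid block.
- lip (a point): Middle of the lip's near face, the face to push, 12.5 mm above the bed. The lip is 88 mm wide, 12 mm thick and 25 mm high above the bed; this point is 70 mm in -x from the pallet's origin.
- jar: Bystander: white paste jar, 48 mm across, 50 mm high, beyond the far end of the jig. Origin under its centre.
- tape: Bystander: roll of tape lying flat, 100 mm across, 45 mm high, on the -y side of the jig. Origin under its centre.
- screwdriver: Bystander: screwdriver 170 mm long lying on the near side of the jig, on the leaf's starting side. Origin under its middle.
- squeegee: Bystander: wooden-handled scraper, 110 mm wide, 18 mm high, lying beyond the far end of the jig. Origin under its handle.
- blower: Bystander: black rubber dust blower bulb, 68 mm across, 130 mm high, at the right. Origin under its centre.
- tweezers: Bystander: steel tweezers 120 mm long lying at the left. Origin under the middle.
Things that resemble listed ones, but are neither listed nor needed, are in the scene too. What is meant by the pallet is not pink or red, and is the smaller of those in its own colour.

How it is judged:
By the outcome, as a careful person would: the job done as asked, in the order asked, and still so for the second after the job is handed in, with the robot touching nothing.
It also fails if it takes over 58 s, if anything falls off the work surface, if the arm or the gripper's body presses on something with over 40 N, if the wrist force passes 120 N, or if a joint passes its speed limit or range.

## Working session

There is one attempt and no reset: what is moved stays moved. The work goes in short steps, Python scripts to look and compute and a tool call to move; the robot and the scene stay as the last step left them, time stands still between calls to the robot, and variables do not carry over. Pictures are saved under pics/ and viewed, and the job is handed in when it is done.

Besides the shell and the picture viewer there is one more tool, called after ">>>" in YAML: its name, and indented under it one key for each argument. drive_tool: Moves the arm, as the interface text tells. Its arguments: {"type":"object","properties":{"series":{"type":"array"},"squeeze":{"type":"number"}},"required":["series"]}

```bash
mkdir -p pics; ls
cat > h.py <<'E'
import numpy as np, cv2
from scipy.spatial.transform import Rotation as R
from plant import robot
def snap(name,fn):
    p=robot.camera_params(name); im=np.array(robot.camera(name)); cv2.imwrite('pics/'+fn,im[:,:,::-1]); return im,p
E
python3 - <<'E'
from h import *
o=robot.get_obs(); print(o)
for n in ['side','top','wrist']:
    im,p=snap(n,n+'0.png'); print(n,p)
E
```

```text
pics
{'t': 0.0, 'joints': array([ 1.08090874e+00,  1.59039617e-01,  1.59822201e+00,  1.77494313e-06,
        1.38620549e+00, -2.10056085e-01]), 'qd': array([ 0.00061298, -0.00014274, -0.00063257,  0.00100645,  0.00238718,
       -0.00085553]), 'joint_torque': array([ 6.91291516e-04, -3.95997727e+01, -3.31430948e+01, -1.99514739e-04,
        8.36951542e-03, -1.88267671e-05]), 'tool_pos': array([158.52744418, 552.11080963, 238.32730311]), 'tool_rot': array([-4.38036018e-01, -3.11025290e+00,  2.76442273e-03]), 'contact_force': array([ 0.11159118, -0.90572442, -0.52523553]), 'wrist_torque': array([0.01255319, 0.0302617 , 0.00622819]), 'width': 85.49003180975116}
side {'intrinsics': array([[402.61676271,   0.        , 260.44069303],
       [  0.        , 402.61676271, 195.77580409],
       [  0.        ,   0.        ,   1.        ]]), 'k1': 0.03500866440070131, 'position': array([ 434.56915735,  921.37489995, 1033.36627082]), 'orientation': array([-0.14407364,  2.88814723, -1.17023858])}
top {'intrinsics': array([[368.36572005,   0.        , 260.27038215],
       [  0.        , 368.36572005, 190.50441765],
       [  0.        ,   0.        ,   1.        ]]), 'k1': -0.10349114495422541, 'position': array([ 365.48766332,  -26.18537139, 1395.9804836 ]), 'orientation': array([-2.18530627,  2.16274277, -0.10852264])}
wrist {'intrinsics': array([[314.68145141,   0.        , 255.93112889],
       [  0.        , 314.68145141, 194.32310836],
       [  0.        ,   0.        ,   1.        ]]), 'k1': -0.06200027001889138, 'position': array([ 90.92333572, 572.2984592 , 373.66945926]), 'orientation': array([2.31676142, 1.74580186, 0.24928916])}
```

View pics/side0.png

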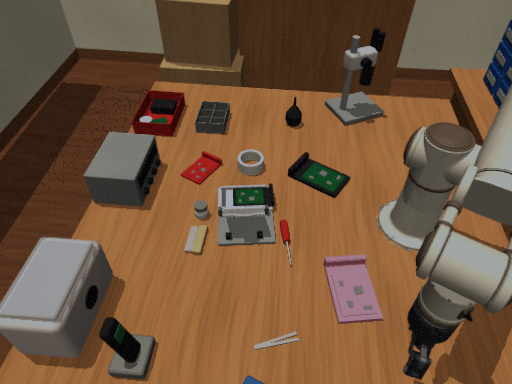

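View pics/top0.png

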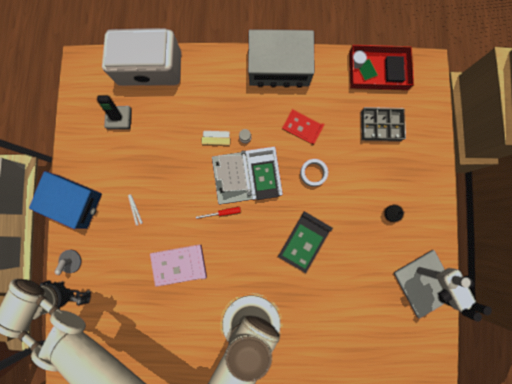

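The side view shows the jig near (245,215), with the leaf side towards the camera. In the top view the jig is near (247,175).

Things that could be taken for the pallet, in top-view pixels:
- black with a board in the jig's channel (265,178)
- a larger black one (305,242)
- a red one (302,126)
- a pink one (178,265)

The description points to the smaller black one in the channel. I'll check it in a close crop.

Run:
```python
import cv2
a=cv2.imread('pics/top0.png')[135:220,195:300]; b=cv2.imread('pics/side0.png')[170:260,180:300]
cv2.imwrite('pics/ctop.png',cv2.resize(a,None,fx=7,fy=7,interpolation=cv2.INTER_CUBIC))
cv2.imwrite('pics/cside.png',cv2.resize(b,None,fx=6.5,fy=6.5,interpolation=cv2.INTER_CUBIC))
```

```text
(no output)
```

View pics/ctop.png

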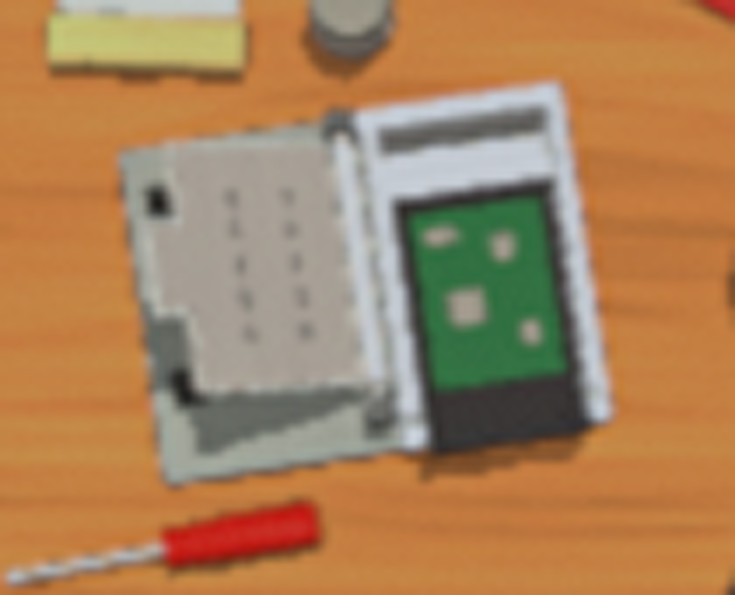

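View pics/cside.png

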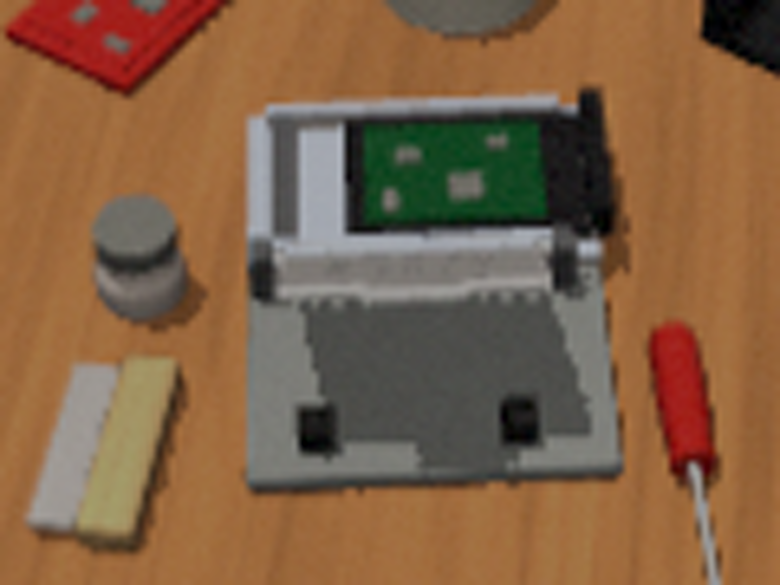

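```bash
cat >> h.py <<'E'
def ray(p,uv):
    K=p['intrinsics']; d=np.array([(uv[0]-K[0,2])/K[0,0],(uv[1]-K[1,2])/K[1,1]]); s=d.copy()
    for _ in range(20): s=d/(1+p['k1']*(s@s))
    v=R.from_rotvec(p['orientation']).apply([s[0],s[1],1.]); return np.array(p['position']),v/np.linalg.norm(v)
def onz(p,uv,z):
    c,v=ray(p,uv); return c+v*(z-c[2])/v[2]
def proj(p,X):
    q=R.from_rotvec(p['orientation']).inv().apply(np.atleast_2d(X)-p['position']); s=q[:,:2]/q[:,2:]; r=(s**2).sum(1,keepdims=True)
    K=p['intrinsics']; return s*(1+p['k1']*r)*[K[0,0],K[1,1]]+[K[0,2],K[1,2]]
def two(p1,a,p2,b):
    c1,v1=ray(p1,a);c2,v2=ray(p2,b)
    A=np.stack([v1,-v2],1); t=np.linalg.lstsq(A,c2-c1,rcond=None)[0]
    x1=c1+v1*t[0];x2=c2+v2*t[1]; return (x1+x2)/2,np.linalg.norm(x1-x2)
E
python3 - <<'E'
from h import *
t=robot.camera_params('top'); s=robot.camera_params('side')
T=lambda x,y:(195+(x+.5)/7-.5,135+(y+.5)/7-.5)
S=lambda x,y:(180+(x+.5)/6.5-.5,170+(y+.5)/6.5-.5)
for n,c,z in [('rail far R',(560,85),31),('rail near R',(612,412),31),('post far',(340,118),46),('post near',(378,418),46),('base far L',(120,155),15),('base near L',(170,485),15),('lip near R',(587,428),45),('lip near L',(432,450),45),('pal far L',(400,203),28),('pal far R',(550,185),28)]:
    print('T',n,onz(t,T(*c),z).round(1))
for n,c,z in [('post far',(263,245),46),('post near',(565,240),46),('base far L bot',(252,490),0),('base near L bot',(620,472),0),('rail far R',(268,108),31),('rail near R',(558,97),31),('lip nearR',(598,90),45),('lip near L',(598,175),45),('scr handle',(685,400),10)]:
    print('S',n,onz(s,S(*c),z).round(1))
for n,a,b in [('leaf edge far',(165,150),None)]: pass
E
```

```text
T rail far R [663.4 -83.   31. ]
T rail near R [ 486.8 -111.7   31. ]
T post far [640.9  34.6  46. ]
T post near [481.   12.2  46. ]
T base far L [625.7 155.4  15. ]
T base near L [446.3 124.3  15. ]
T lip near R [476.9 -97.7  45. ]
T lip near L [464.5 -16.4  45. ]
T pal far L [598.5   2.4  28. ]
T pal far R [609.2 -78.1  28. ]
S post far [638.4  35.3  46. ]
S post near [485.5  15.5  46. ]
S base far L bot [626.7 155.4   0. ]
S base near L bot [447.9 125.5   0. ]
S rail far R [655.3 -78.2  31. ]
S rail near R [ 499.  -103.9   31. ]
S lip nearR [477.  -97.4  45. ]
S lip near L [472.2 -33.5  45. ]
S scr handle [418.4  84.6  10. ]
```

```bash
cat >> h.py <<'E'
JO=np.array([562.5,23.,0]); JY=0.163
JR=R.from_rotvec([0,0,JY])
def j2w(P): return JR.apply(P)+JO
def w2j(P): return JR.inv().apply(np.array(P)-JO)
E
python3 - <<'E'
from h import *
t=robot.camera_params('top'); s=robot.camera_params('side')
im=cv2.imread('pics/top0.png')
T=lambda x,y:(195+(x+.5)/7-.5,135+(y+.5)/7-.5)
# tab edge mid in top view -> cast ray to plane jig x=const? use |tab|=135 from axis
for c in [(152,268),(160,312),(154,290)]:
    c0,v=ray(t,T(*c)); 
    ks=np.linspace(0,2000,200001); P=w2j(c0+np.outer(ks,v)); d=np.hypot(P[:,1],P[:,2]-36)-135
    i=np.where(np.diff(np.sign(d)))[0]
    for k in i: print(c,P[k].round(1),np.degrees(np.arctan2(P[k,2]-36,P[k,1])).round(1))
print('tape',w2j(onz(t,(314,173),45)),'L edge',w2j(onz(t,(300.5,173),45)))
for q in [(307,213),(331,226),(279,257),(305,271)]: print('decoy',w2j(onz(t,q,20)),onz(t,q,20))
# overlay
im2=cv2.resize(im[135:220,195:300],None,fx=7,fy=7,interpolation=cv2.INTER_CUBIC)
def dr(P,col):
    q=proj(t,j2w(np.array(P,float))); 
    q=((q-[195,135]+.5)*7-.5).round().astype(int)
    for a,b in zip(q,np.roll(q,-1,0)): cv2.line(im2,tuple(map(int,a)),tuple(map(int,b)),col,1)
dr([[85,-122.5,31],[-100,-122.5,31],[-100,-111,31],[85,-111,31]],(0,0,255))
dr([[85,122.5,10],[-100,122.5,10],[-100,0,10],[85,0,10]],(255,0,0))
for a in (45,60,70):
  c,sn=np.cos(np.radians(a)),np.sin(np.radians(a))
  dr([[65,115*c,36+115*sn],[-65,115*c,36+115*sn],[-65,0,36],[65,0,36]],(0,255,255-2*a))
  dr([[25,115*c,36+115*sn],[-25,115*c,36+115*sn],[-25,135*c,36+135*sn],[25,135*c,36+135*sn]],(0,255,255-2*a))
cv2.imwrite('pics/ov.png',im2)
E
```

```text
(152, 268) [  2.  101.6 124.9] 41.2
(152, 268) [ 27.4 116.2 -32.7] -30.6
(160, 312) [-20.6 100.6 126. ] 41.8
(160, 312) [  2.3 115.4 -34.1] -31.3
(154, 290) [ -9.  102.2 124.2] 40.8
(154, 290) [ 14.7 116.8 -31.8] -30.1
tape [ -40.58323713 -249.24435744   45.        ] L edge [ -33.02098229 -199.52120258   45.        ]
decoy [-182.54958647 -202.49298013   20.        ] [ 415.23052109 -206.43290763   20.        ]
decoy [-244.39998579 -283.70315444   20.        ] [ 367.37867525 -296.60366319   20.        ]
decoy [-327.46441802  -73.48900284   20.        ] [ 251.30189403 -102.65555081   20.        ]
decoy [-393.40498103 -160.66323304   20.        ] [ 200.3819421  -199.37505638   20.        ]
```

View pics/ov.png

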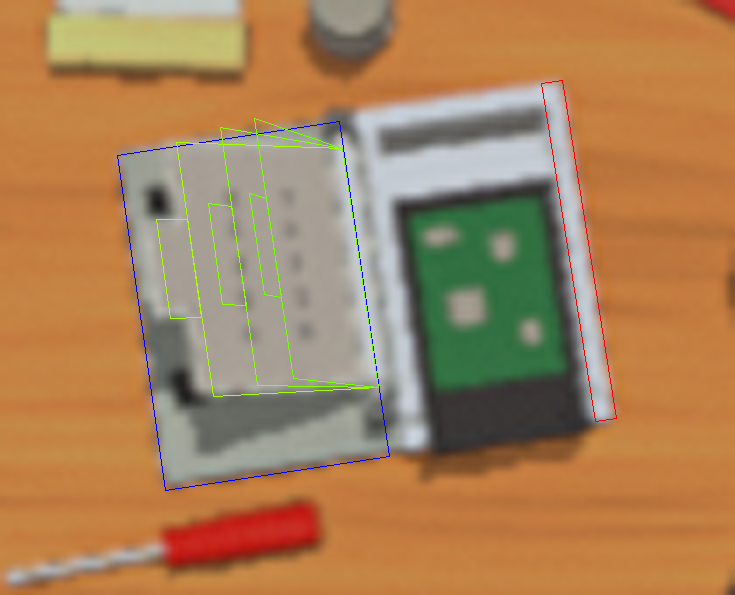

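The fitted jig model overlays well: origin about (562.5, 23), yaw 0.163, leaf at about 41°. The crop confirms the smaller black pallet sits in the channel, with its lip at jig x≈-104. Next I'll work out the approach.

```bash
cat >> h.py <<'E'
def plan(P,jig=True,yaw=JY):  # tool x along jig +y, tool down
    o=robot.get_obs(); Rt=R.from_rotvec(o['tool_rot'])
    W=j2w(np.array(P,float)) if jig else np.array(P,float)
    x=np.array([-np.sin(yaw),np.cos(yaw),0]); z=np.array([0,0,-1.]); y=np.cross(z,x)
    Rg=R.from_matrix(np.stack([x,y,z],1))
    print('goal',W.round(1),'shift(m)',(Rt.inv().apply(W-o['tool_pos'])/1000).round(4),'turn',(Rt.inv()*Rg).as_rotvec().round(4))
def st():
    o=robot.get_obs(); print('t',round(o['t'],2),'jigpos',w2j(o['tool_pos']).round(1),'F_jig',JR.inv().apply(o['contact_force']).round(2),'w',round(o['width'],1),'j',o['joints'].round(2))
E
python3 - <<'E'
from h import *
st(); plan([-150,-65,200])
E
```

```text
t 0.15 jigpos [-312.6  587.7  238.5] F_jig [-0.29 -0.66 -0.18] w 85.5 j [ 1.08  0.16  1.6  -0.    1.39 -0.21]
goal [425.  -65.5 200. ] shift(m) [-0.4267 -0.52    0.0391] turn [-1.400e-03  5.000e-04  1.128e+00]
```

>>> drive_tool:
  series: [255,-0.0085,-0.0104,0,0,0,0.022,255,-0.0256,-0.0312,0,0,0,0.068,255,-0.047,-0.0572,0,0,0,0.124,255,-0.0704,-0.0858,0,0,0,0.186,255,-0.0939,-0.1144,0,0,0,0.248,255,-0.1173,-0.143,0,0,0,0.31,255,-0.1408,-0.1716,0,0,0,0.372,255,-0.1643,-0.2002,0,0,0,0.434,255,-0.1877,-0.2288,0,0,0,0.496,255,-0.2112,-0.2574,0,0,0,0.558,255,-0.2347,-0.286,0,0,0,0.62,255,-0.2582,-0.3146,0,0,0,0.682,255,-0.2816,-0.3432,0,0,0,0.744,255,-0.3051,-0.3718,0,0,0,0.807,255,-0.3286,-0.4004,0,0,0,0.869,255,-0.352,-0.429,0,0,0,0.931,255,-0.3755,-0.4576,0,0,0,0.993,255,-0.399,-0.4862,0,0,0,1.055,255,-0.416,-0.507,0,0,0,1.1,255,-0.4267,-0.52,0,0,0,1.128]

```text
t: 1.82
tool_pos: [425.6, -68.1, 238.9]
tool_rot: [2.039, 2.389, -0.003]
contact_force: [-0.4, 1.7, -0.7]
width: -0.0
```

Run:
```python
from h import *
st(); plan([-135,-65,34]); im,p=snap('wrist','w1.png'); snap('top','t1.png')
im=cv2.imread('pics/t1.png')[120:230,180:320]; cv2.imwrite('pics/t1c.png',cv2.resize(im,None,fx=5,fy=5,interpolation=cv2.INTER_CUBIC))
```

```text
t 1.82 jigpos [-149.9  -67.7  238.9] F_jig [-0.08  1.69 -0.73] w -0.0 j [-0.44 -0.23  1.98 -0.    1.4  -0.6 ]
goal [439.8 -63.   34. ] shift(m) [0.0031 0.0151 0.2049] turn [-0.0011  0.0016 -0.005 ]
```

View pics/w1.png

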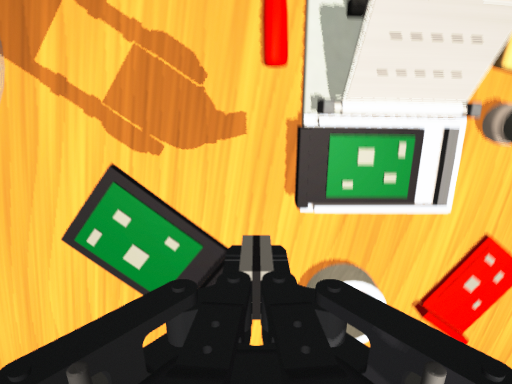

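The wrist view shows the pallet's lip near face at column ≈298, rows 130–207, with the posts at (325,107) and (470,108). It also confirms the fingers are shut.

Run:
```python
from h import *
p=robot.camera_params('wrist')
for n,u,z in [('lip L bot',(300,127),20),('lip R bot',(296,207),20),('rail nR',(300,212),31),('rail fR',(451,212),31),('post n',(325,107),46),('post f',(473,110),46),('pal far',(420,130),28),('pal far R',(412,204),28)]: print(n,w2j(onz(p,u,z)).round(1))
```

```text
lip L bot [-100.   -22.6   20. ]
lip R bot [-101.5 -116.1   20. ]
rail nR [ -98.  -118.5   31. ]
rail fR [  82.1 -119.5   31. ]
post n [-78.8  -0.5  46. ]
post f [77.3 -1.6 46. ]
pal far [ 31.9 -24.5  28. ]
pal far R [  34.4 -110.2   28. ]
```

>>> drive_tool:
  series: [255,0.0005,0.004,0.02,0,0,0,255,0.001,0.008,0.05,0,0,0,255,0.002,0.015,0.085,0,0,0,255,0.003,0.015,0.12,0,0,0,255,0.003,0.015,0.15,0,0,0,255,0.003,0.015,0.175,0,0,0,255,0.003,0.015,0.192,0,0,-0.005,255,0.003,0.015,0.202,0,0,-0.005,255,0.003,0.015,0.204,0,0,-0.005,255,0.003,0.015,0.204,0,0,-0.005]

```text
t: 2.75
tool_pos: [439.3, -61.8, 34.9]
tool_rot: [-2.03, -2.396, 0.003]
contact_force: [0.2, -0.7, 0.4]
width: -0.0
```

Run:
```python
from h import *
st(); plan([-95,-65,34]); im,p=snap('wrist','w2.png')
```

```text
t 2.75 jigpos [-135.3  -63.7   34.9] F_jig [ 0.09 -0.77  0.35] w -0.0 j [-0.41  0.11  2.11 -0.    0.93 -0.58]
goal [479.3 -56.6  34. ] shift(m) [-0.0014  0.0403  0.0008] turn [-0.002   0.0008  0.002 ]
```

View pics/w2.png

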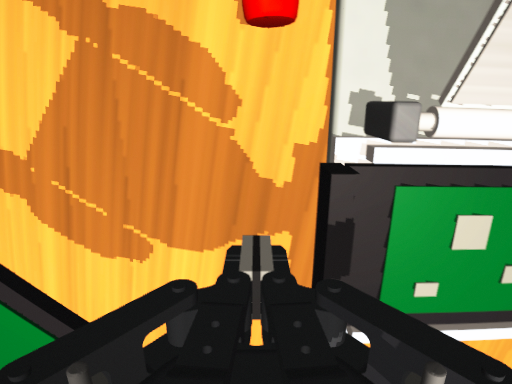

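The closed fingers sit just left of the lip (near face at column ≈318), with nothing touching. I'll push along tool +y (jig +x).

>>> drive_tool:
  series: [255,-0.001,0.004,0.001,0,0,0,255,-0.001,0.009,0.001,0,0,0,255,-0.001,0.013,0.001,0,0,0,255,-0.001,0.016,0.001,0,0,0,255,-0.001,0.018,0.001,0,0,0,255,-0.001,0.02,0.001,0,0,0,255,-0.001,0.0225,0.001,0,0,0,255,-0.001,0.025,0.001,0,0,0,255,-0.001,0.0275,0.001,0,0,0,255,-0.001,0.03,0.001,0,0,0,255,-0.001,0.0325,0.001,0,0,0,255,-0.001,0.034,0.001,0,0,0]

```text
t: 3.8
tool_pos: [474.2, -57.6, 34.7]
tool_rot: [2.03, 2.396, -0.002]
contact_force: [-0.1, 0.3, -0.4]
width: 0.1
```

Run:
```python
from h import *
st(); im,p=snap('wrist','w3.png')
```

```text
t 3.8 jigpos [-100.2  -65.2   34.7] F_jig [-0.06  0.27 -0.39] w 0.1 j [-0.37  0.19  2.02 -0.    0.94 -0.54]
```

View pics/w3.png

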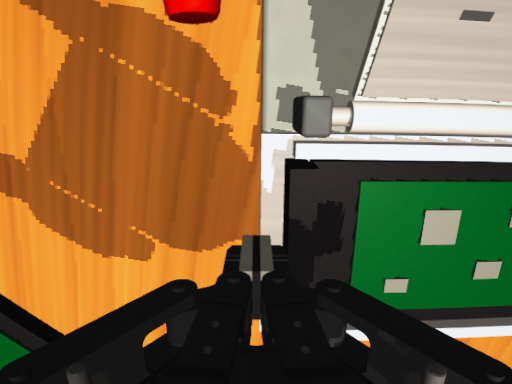

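The pallet has moved: the lip is now past the bed's near edge (column ≈285 vs 262). I'll carry on slowly to the stop.

>>> drive_tool:
  series: [255,0,0.0015,0,0,0,0,255,0,0.003,0,0,0,0,255,0,0.0045,0,0,0,0,255,0,0.006,0,0,0,0,255,0,0.0075,0,0,0,0]

```text
t: 4.27
tool_pos: [481.9, -56.3, 34.7]
tool_rot: [2.03, 2.396, -0.002]
contact_force: [-1.0, -1.6, 0.4]
width: 0.1
```

Run:
```python
from h import *
st(); im,p=snap('wrist','w4.png')
```

```text
t 4.27 jigpos [-92.4 -65.2  34.7] F_jig [-1.28 -1.39  0.42] w 0.1 j [-0.37  0.2   2.   -0.    0.94 -0.53]
```

View pics/w4.png

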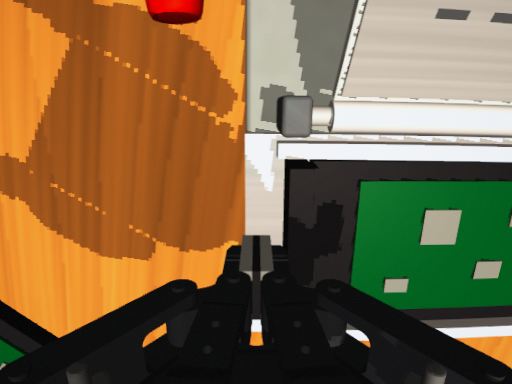

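>>> drive_tool:
  series: [255,0,0.0015,0,0,0,0,255,0,0.003,0,0,0,0,255,0,0.0045,0,0,0,0,255,0,0.0045,0,0,0,0]

```text
t: 4.65
tool_pos: [482.4, -56.0, 34.4]
tool_rot: [-2.025, -2.393, 0.013]
contact_force: [-19.2, -4.9, 16.8]
width: -0.0
```

Run:
```python
from h import *
st(); p=robot.camera_params('wrist'); print(w2j(onz(p,(285,210),20)),w2j(onz(p,(285,210),45)))
```

```text
t 4.65 jigpos [-91.8 -65.   34.4] F_jig [-19.79  -1.75  16.77] w -0.0 j [-0.36  0.21  1.98 -0.01  0.95 -0.52]
[-75.93848245 -45.50300355  20.        ] [-78.12550759 -36.7298154   45.        ]
```

The force jumped to 20 N along the channel with no further travel, so the pallet is on the stop. I'll back off, rise and check.

>>> drive_tool:
  series: [255,0,-0.004,0,0,0,0,255,0,-0.012,0,0,0,0,255,0,-0.025,0,0,0,0,255,0,-0.035,-0.02,0,0,0,255,0,-0.035,-0.055,0,0,0,255,0,-0.03,-0.09,0,0,0,255,0.01,-0.01,-0.13,0,0,0,255,0.02,0.02,-0.165,0,0,0,255,0.03,0.035,-0.195,0,0,0,255,0.03,0.04,-0.21,0,0,0,255,0.03,0.04,-0.215,0,0,0]

```text
t: 5.57
tool_pos: [522.4, -19.1, 253.5]
tool_rot: [2.026, 2.399, -0.006]
contact_force: [-0.1, -0.1, -0.3]
width: -0.3
```

Run:
```python
from h import *
st(); im,p=snap('wrist','w5.png')
```

```text
t 5.57 jigpos [-46.4 -35.  253.5] F_jig [-0.11 -0.08 -0.35] w -0.3 j [-0.27  0.01  1.72 -0.    1.41 -0.43]
```

View pics/w5.png

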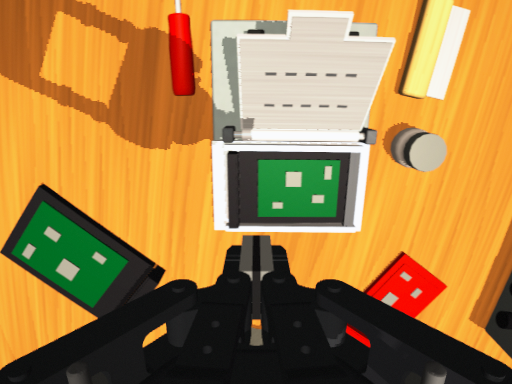

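The pallet (columns 228–350) now fills the channel to the stop with no gap at the far end. The leaf tab's top edge is at (292–350, 12). I'll measure both.

Run:
```python
from h import *
p=robot.camera_params('wrist')
for n,u,z in [('lip near bot',(229,185),20),('lip top near',(231,185),45),('pal far',(349,190),28),('post n',(229,134),46),('post f',(370,136),46),('rail nR',(214,231),31),('rail fR',(361,231),31)]: print(n,w2j(onz(p,u,z)).round(1))
for c in [(292,12),(350,13),(321,12)]:
    c0,v=ray(p,c); ks=np.linspace(0,600,60001); P=w2j(c0+np.outer(ks,v)); d=np.hypot(P[:,1],P[:,2]-36)-135
    for k in np.where(np.diff(np.sign(d)))[0]: print(c,P[k].round(1),np.degrees(np.arctan2(P[k,2]-36,P[k,1])).round(1))
plan([0,-65,250]);plan([0,150,200])
```

```text
lip near bot [-80.2 -61.   20. ]
lip top near [-75.6 -54.3  45. ]
pal far [ 63.1 -64.   28. ]
post n [-76.7   2.6  46. ]
post f [75.3  1.8 46. ]
rail nR [ -98.8 -116.6   31. ]
rail fR [  81.9 -115.5   31. ]
(292, 12) [-20.5 103.1 123.2] 40.2
(292, 12) [ -9.3 132.    7.5] -12.2
(350, 13) [ 23.9 103.2 123. ] 40.1
(350, 13) [ 54.4 132.    7.9] -12.0
(321, 12) [  1.7 103.6 122.6] 39.9
(321, 12) [ 22.3 132.2   8.6] -11.7
goal [573.  -41.1 250. ] shift(m) [-0.0301  0.0478  0.0017] turn [-0.0053  0.0028  0.0047]
goal [538.2 171.  200. ] shift(m) [0.185  0.049  0.0511] turn [-0.0053  0.0028  0.0047]
```

The pallet is home: lip at x≈-80 and far edge at ≈+62, against an expected -80 and +60. The leaf is at about 40°. Next the shut fingers go round to the +y side, below the tab's edge.

>>> drive_tool:
  series: [255,0.015,0.004,0,0,0,0.002,255,0.045,0.012,0,0,0,0.004,255,0.08,0.021,0,-0.003,0.002,0.005,255,0.115,0.03,0,-0.005,0.003,0.005,255,0.15,0.04,0,-0.005,0.003,0.005,255,0.175,0.047,0.005,-0.005,0.003,0.005,255,0.185,0.049,0.025,-0.005,0.003,0.005,255,0.185,0.049,0.055,-0.005,0.003,0.005,255,0.185,0.049,0.085,-0.005,0.003,0.005,255,0.185,0.049,0.11,-0.005,0.003,0.005,255,0.185,0.049,0.13,-0.005,0.003,0.005,255,0.185,0.049,0.138,-0.005,0.003,0.005,255,0.185,0.049,0.139,-0.005,0.003,0.005]

```text
t: 6.7
tool_pos: [534.5, 169.8, 108.3]
tool_rot: [-2.031, -2.39, 0.008]
contact_force: [0.6, -0.4, 0.0]
width: -0.0
```

Run:
```python
from h import *
st(); im,p=snap('side','s6.png')
im=cv2.imread('pics/s6.png')[130:280,160:340]; cv2.imwrite('pics/s6c.png',cv2.resize(im,None,fx=4,fy=4,interpolation=cv2.INTER_CUBIC))
o=robot.get_obs(); print((R.from_rotvec(o['tool_rot']).as_matrix()).round(3))
```

```text
t 6.7 jigpos [ -3.8 149.4 108.3] F_jig [ 0.52 -0.47  0.05] w -0.0 j [ 0.09  0.27  1.75  0.    1.14 -0.07]
[[-0.161  0.987 -0.004]
 [ 0.987  0.161 -0.   ]
 [ 0.    -0.004 -1.   ]]
```

View pics/s6c.png

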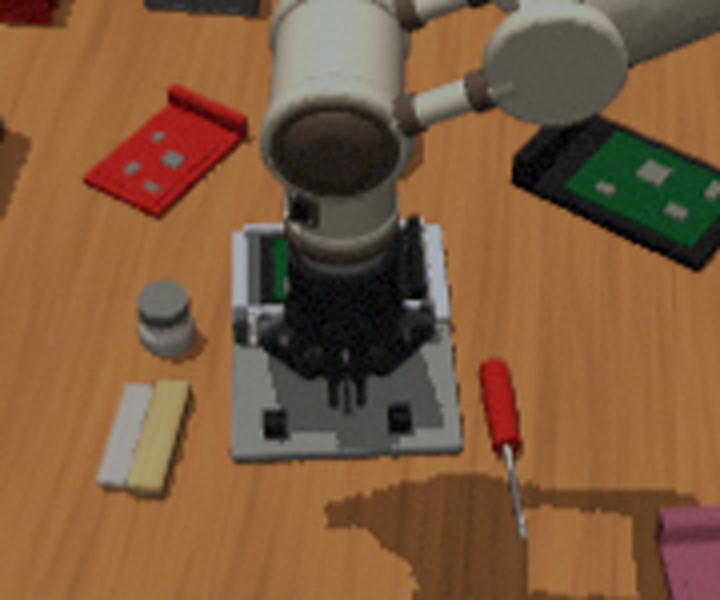

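```bash
cat >> h.py <<'E'
def wp(th):
    c,s=np.cos(np.radians(th)),np.sin(np.radians(th))
    if th<=90: return 135*c+3.5*s+11, 36+135*s-3.5*c-5-3*(90-th)/50
    return 122*c+3.5*s+11, 36+122*s-3.5*c+8
def table(ths):
    P=w2j(robot.get_obs()['tool_pos']); print(P.round(1))
    for t in ths: y,z=wp(t); print(t,round((y-P[1])/1000,4),round((P[2]-z)/1000,4))
E
python3 - <<'E'
from h import *
table(range(37,91,3))
E
```

```text
[ -2.2 149.4 110.3]
37 -0.0285 0.004
40 -0.0327 -0.0018
43 -0.0373 -0.0074
46 -0.0421 -0.0128
49 -0.0472 -0.0179
52 -0.0525 -0.0227
55 -0.0581 -0.0272
58 -0.0639 -0.0315
61 -0.0699 -0.0354
64 -0.0761 -0.039
67 -0.0824 -0.0423
70 -0.0889 -0.0452
73 -0.0956 -0.0478
76 -0.1023 -0.05
79 -0.1092 -0.0519
82 -0.1161 -0.0535
85 -0.1231 -0.0546
88 -0.1302 -0.0554
```

>>> drive_tool:
  series: [255,-0.008,0.001,0.001,0,0,0,255,-0.018,0.002,0,0,0,0,255,-0.026,0.002,-0.001,0,0,0,255,-0.03,0.002,-0.001,0,0,0,255,-0.033,0.002,-0.002,0,0,0,255,-0.035,0.002,-0.0045,0,0,0,255,-0.0373,0.002,-0.0074,0,0,0,255,-0.0397,0.002,-0.01,0,0,0,255,-0.0421,0.002,-0.0128,0,0,0,255,-0.0472,0.002,-0.0179,0,0,0,255,-0.0525,0.002,-0.0227,0,0,0,255,-0.0581,0.002,-0.0272,0,0,0]

```text
t: 7.75
tool_pos: [547.2, 112.5, 137.8]
tool_rot: [-2.032, -2.392, 0.006]
contact_force: [0.2, 0.5, -1.4]
width: 0.5
```

Run:
```python
from h import *
st(); im,p=snap('wrist','w7.png'); table(range(58,110,3))
```

```text
t 7.75 jigpos [ -0.5  90.8 137.8] F_jig [ 0.31  0.49 -1.36] w 0.5 j [-0.01  0.22  1.74 -0.    1.19 -0.18]
[1.000e-01 8.960e+01 1.388e+02]
58 -0.0041 -0.0029
61 -0.0101 -0.0069
64 -0.0163 -0.0105
67 -0.0227 -0.0137
70 -0.0292 -0.0167
73 -0.0358 -0.0193
76 -0.0426 -0.0215
79 -0.0494 -0.0234
82 -0.0564 -0.0249
85 -0.0634 -0.0261
88 -0.0704 -0.0269
91 -0.0773 -0.0273
94 -0.0837 -0.0272
97 -0.09 -0.0267
100 -0.0964 -0.026
103 -0.1027 -0.0249
106 -0.1089 -0.0235
109 -0.115 -0.0217
```

View pics/w7.png

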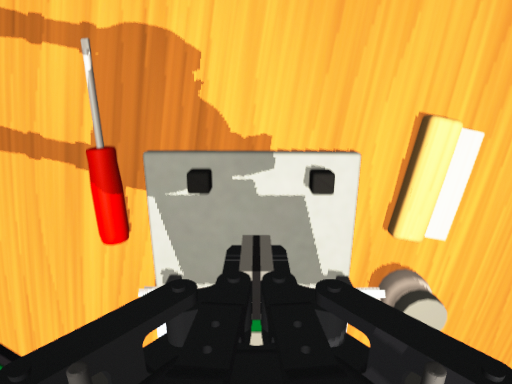

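The wrist view shows an empty rest side, with the leaf hidden behind the hand. I'll check from the top.

Run:
```python
from h import *
snap('top','t7.png'); st()
im=cv2.imread('pics/t7.png')[130:225,190:310]; cv2.imwrite('pics/t7c.png',cv2.resize(im,None,fx=6,fy=6,interpolation=cv2.INTER_CUBIC))
snap('side','s7.png')
im=cv2.imread('pics/s7.png')[150:260,180:320]; cv2.imwrite('pics/s7c.png',cv2.resize(im,None,fx=5,fy=5,interpolation=cv2.INTER_CUBIC))
```

```text
t 7.85 jigpos [  0.2  90.  138.4] F_jig [-0.06 -0.2   0.3 ] w 0.1 j [-0.01  0.22  1.74 -0.    1.19 -0.17]
```

View pics/t7c.png

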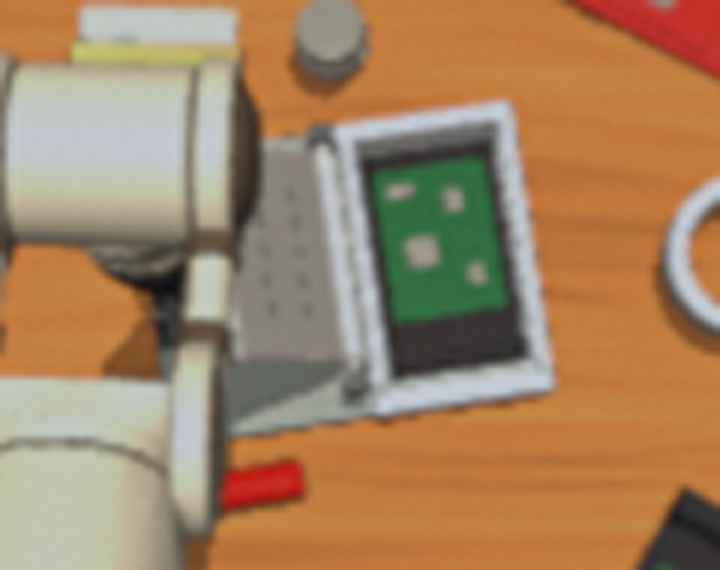

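View pics/s7c.png

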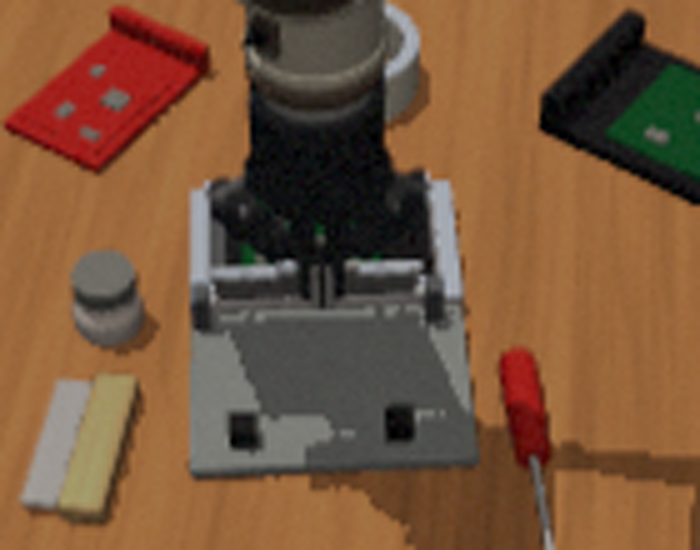

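The leaf is turning with the fingers: its underside now shows above the spine in the side view. The pallet is still home. I'll continue through upright.

>>> drive_tool:
  series: [255,-0.0041,0,-0.0029,0,0,0,255,-0.0101,0,-0.0069,0,0,0,255,-0.0163,0,-0.0105,0,0,0,255,-0.0227,0,-0.0137,0,0,0,255,-0.0292,0,-0.0167,0,0,0,255,-0.0358,0,-0.0193,0,0,0,255,-0.0426,0,-0.0215,0,0,0,255,-0.0494,0,-0.0234,0,0,0,255,-0.0564,0,-0.0249,0,0,0,255,-0.0634,0,-0.0261,0,0,0,255,-0.0704,0,-0.0269,0,0,0,255,-0.0773,0,-0.0273,0,0,0]

```text
t: 8.9
tool_pos: [560.5, 35.2, 165.4]
tool_rot: [-2.034, -2.392, 0.004]
contact_force: [0.3, 1.5, -1.7]
width: 0.2
```

Run:
```python
from h import *
st(); snap('side','s8.png')
im=cv2.imread('pics/s8.png')[150:260,180:320]; cv2.imwrite('pics/s8c.png',cv2.resize(im,None,fx=5,fy=5,interpolation=cv2.INTER_CUBIC))
snap('top','t8.png')
im=cv2.imread('pics/t8.png')[130:225,190:310]; cv2.imwrite('pics/t8c.png',cv2.resize(im,None,fx=6,fy=6,interpolation=cv2.INTER_CUBIC))
table(range(91,150,3))
```

```text
t 8.9 jigpos [  0.   12.3 165.4] F_jig [ 0.51  1.46 -1.74] w 0.2 j [-0.15  0.19  1.71 -0.    1.24 -0.31]
[  0.2  11.7 165.5]
91 0.0007 -0.0005
94 -0.0057 -0.0004
97 -0.0121 -0.0
100 -0.0184 0.0007
103 -0.0247 0.0018
106 -0.0309 0.0033
109 -0.0371 0.005
112 -0.0431 0.0071
115 -0.0491 0.0095
118 -0.0549 0.0121
121 -0.0605 0.0151
124 -0.066 0.0184
127 -0.0713 0.022
130 -0.0764 0.0258
133 -0.0813 0.0299
136 -0.086 0.0342
139 -0.0905 0.0388
142 -0.0947 0.0436
145 -0.0986 0.0487
148 -0.1023 0.0539
```

View pics/s8c.png

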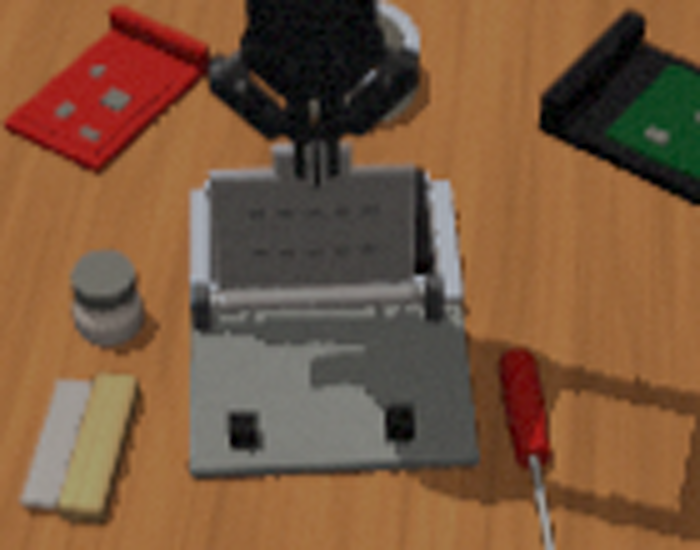

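View pics/t8c.png

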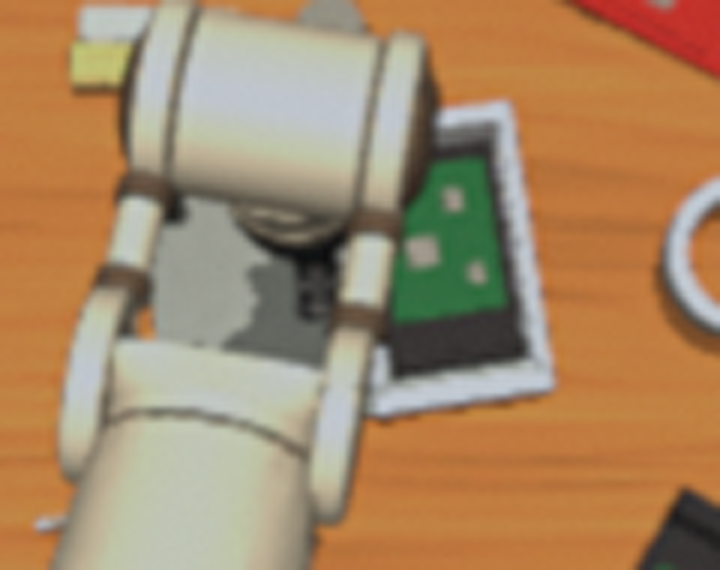

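The leaf stands about upright with the fingers against its former underside at the tab (side view, crop (315,170)). I'll continue over.

>>> drive_tool:
  series: [255,-0.003,0,-0.0004,0,0,0,255,-0.0057,0,-0.0004,0,0,0,255,-0.0121,0,0,0,0,0,255,-0.0184,0,0.0007,0,0,0,255,-0.0247,0,0.0018,0,0,0,255,-0.0309,0,0.0033,0,0,0,255,-0.0371,0,0.005,0,0,0,255,-0.0431,0,0.0071,0,0,0,255,-0.0491,0,0.0095,0,0,0,255,-0.0549,0,0.0121,0,0,0,255,-0.0605,0,0.0151,0,0,0,255,-0.066,0,0.0184,0,0,0,255,-0.0713,0,0.022,0,0,0,255,-0.0764,0,0.0258,0,0,0,255,-0.0813,0,0.0299,0,0,0]

```text
t: 10.25
tool_pos: [573.8, -46.4, 135.5]
tool_rot: [-2.036, -2.392, 0.005]
contact_force: [-0.5, 0.3, 0.9]
width: -0.1
```

Run:
```python
from h import *
st(); snap('side','s9.png')
im=cv2.imread('pics/s9.png')[150:260,180:320]; cv2.imwrite('pics/s9c.png',cv2.resize(im,None,fx=5,fy=5,interpolation=cv2.INTER_CUBIC))
table(range(132,184,2))
```

```text
t 10.25 jigpos [-1.000e-01 -7.040e+01  1.355e+02] F_jig [-0.41  0.4   0.9 ] w -0.1 j [-0.29  0.26  1.69 -0.    1.19 -0.45]
[ -0.5 -71.  134.6]
132 0.0029 -0.0024
134 -0.0003 0.0004
136 -0.0034 0.0033
138 -0.0064 0.0063
140 -0.0092 0.0095
142 -0.012 0.0127
144 -0.0147 0.016
146 -0.0172 0.0194
148 -0.0196 0.0229
150 -0.0219 0.0265
152 -0.0241 0.0302
154 -0.0262 0.0339
156 -0.0281 0.0377
158 -0.0298 0.0416
160 -0.0315 0.0455
162 -0.033 0.0495
164 -0.0343 0.0536
166 -0.0356 0.0577
168 -0.0366 0.0618
170 -0.0376 0.0659
172 -0.0384 0.0701
174 -0.039 0.0743
176 -0.0395 0.0786
178 -0.0398 0.0828
180 -0.04 0.0871
182 -0.0401 0.0913
```

View pics/s9c.png

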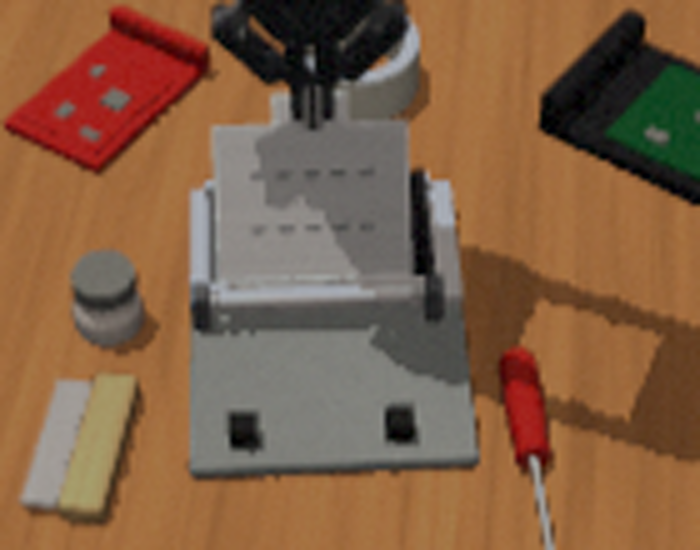

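The leaf is past upright, at about 130°, with the fingertips on the tab. I'll continue at 2° per row to 168°.

>>> drive_tool:
  series: [255,-0.0018,0,0.0018,0,0,0,255,-0.0034,0,0.0033,0,0,0,255,-0.0064,0,0.0063,0,0,0,255,-0.0092,0,0.0095,0,0,0,255,-0.012,0,0.0127,0,0,0,255,-0.0147,0,0.016,0,0,0,255,-0.0172,0,0.0194,0,0,0,255,-0.0196,0,0.0229,0,0,0,255,-0.0219,0,0.0265,0,0,0,255,-0.0241,0,0.0302,0,0,0,255,-0.0262,0,0.0339,0,0,0,255,-0.0281,0,0.0377,0,0,0,255,-0.0298,0,0.0416,0,0,0,255,-0.0315,0,0.0455,0,0,0,255,-0.033,0,0.0495,0,0,0,255,-0.0343,0,0.0536,0,0,0,255,-0.0352,0,0.057,0,0,0,255,-0.036,0,0.06,0,0,0]

```text
t: 11.8
tool_pos: [578.9, -82.9, 74.1]
tool_rot: [-2.036, -2.39, 0.007]
contact_force: [0.6, 0.6, 0.5]
width: 0.2
```

Run:
```python
from h import *
st(); table(range(164,184,2)); print(R.from_rotvec(robot.get_obs()['tool_rot']).as_matrix().round(3)[:,2])
```

```text
t 11.8 jigpos [  -1.  -107.1   74.1] F_jig [0.66 0.54 0.46] w 0.2 j [-0.35  0.37  1.7  -0.    1.08 -0.5 ]
[  -1.  -107.1   74.1]
164 0.0018 -0.0069
166 0.0006 -0.0028
168 -0.0005 0.0013
170 -0.0014 0.0055
172 -0.0022 0.0097
174 -0.0028 0.0139
176 -0.0033 0.0181
178 -0.0037 0.0224
180 -0.0039 0.0266
182 -0.0039 0.0309
[-0.004 -0.002 -1.   ]
```

>>> drive_tool:
  series: [255,-0.0005,0,0.0013,0,0,0,255,-0.001,0,0.0034,0,0,0,255,-0.0014,0,0.0055,0,0,0,255,-0.0018,0,0.0076,0,0,0,255,-0.0022,0,0.0097,0,0,0,255,-0.0025,0,0.0118,0,0,0,255,-0.0028,0,0.0139,0,0,0,255,-0.003,0,0.016,0,0,0,255,-0.0033,0,0.0181,0,0,0,255,-0.0035,0,0.0202,0,0,0,255,-0.0037,0,0.0222,0,0,0]

```text
t: 12.72
tool_pos: [579.4, -86.6, 51.7]
tool_rot: [-2.036, -2.39, 0.006]
contact_force: [-0.2, 0.5, 0.4]
width: 0.1
```

Run:
```python
from h import *
st(); snap('side','s10.png')
im=cv2.imread('pics/s10.png')[150:260,180:320]; cv2.imwrite('pics/s10c.png',cv2.resize(im,None,fx=5,fy=5,interpolation=cv2.INTER_CUBIC))
```

```text
t 12.72 jigpos [  -1.1 -110.9   51.7] F_jig [-0.14  0.55  0.43] w 0.1 j [-0.35  0.4   1.7  -0.    1.04 -0.51]
```

View pics/s10c.png

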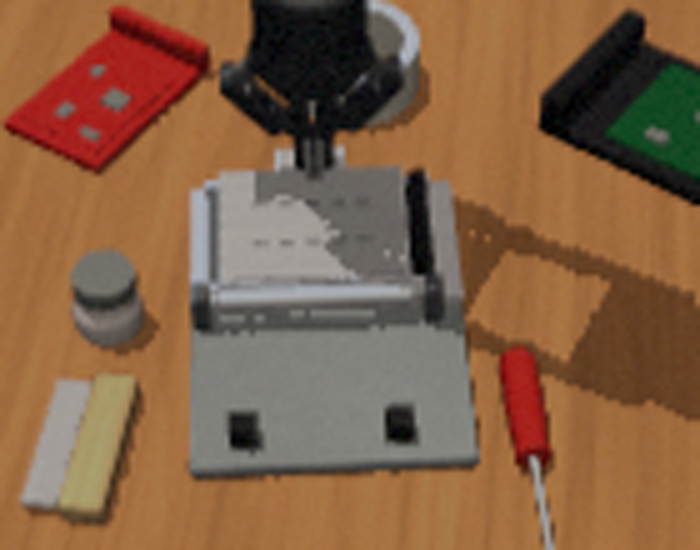

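The leaf is nearly flat over the board, with the fingertips on the tab. I'll press down slowly, 0.7 mm per row, watching the force.

>>> drive_tool:
  series: [255,0,0,0.0007,0,0,0,255,0,0,0.0014,0,0,0,255,0,0,0.0021,0,0,0,255,0,0,0.0028,0,0,0,255,0,0,0.0035,0,0,0,255,0,0,0.0042,0,0,0]

```text
t: 13.27
tool_pos: [579.4, -86.8, 47.5]
tool_rot: [-2.036, -2.39, 0.007]
contact_force: [-2.6, 0.4, 7.5]
width: 0.2
```

Run:
```python
from h import *
st()
```

```text
t 13.27 jigpos [  -1.2 -111.    47.5] F_jig [-2.48  0.79  7.51] w 0.2 j [-0.35  0.41  1.7  -0.    1.04 -0.51]
```

>>> drive_tool:
  series: [255,0,0,0.0005,0,0,0,255,0,0,0.001,0,0,0,255,0,0,0.0015,0,0,0,255,0,0,0.0015,0,0,0]

```text
t: 13.6
tool_pos: [579.4, -86.8, 47.4]
tool_rot: [-2.036, -2.39, 0.007]
contact_force: [-4.9, 1.9, 10.6]
width: -0.2
```

Run:
```python
from h import *
st()
```

```text
t 13.6 jigpos [  -1.1 -111.    47.4] F_jig [-4.52  2.7  10.55] w -0.2 j [-0.35  0.41  1.7  -0.    1.04 -0.51]
```

>>> drive_tool:
  series: [255,0,0,0.0015,0,0,0,255,0,0,0.003,0,0,0,255,0,0,0.003,0,0,0]

```text
t: 13.85
tool_pos: [579.5, -86.8, 47.2]
tool_rot: [-2.035, -2.39, 0.009]
contact_force: [-9.9, 3.3, 21.3]
width: 0.2
```

Run:
```python
from h import *
st()
```

```text
t 13.85 jigpos [  -1.  -111.1   47.2] F_jig [-9.23  4.9  21.26] w 0.2 j [-0.35  0.41  1.7  -0.    1.04 -0.51]
```

The leaf presses firmly at 21 N with no more travel, at the height predicted for flat. Now I'll lift clear.

>>> drive_tool:
  series: [255,0,0,-0.003,0,0,0,255,0,0,-0.01,0,0,0,255,0,0,-0.025,0,0,0,255,0,0,-0.05,0,0,0,255,0,0,-0.085,0,0,0,255,0,0,-0.12,0,0,0,255,-0.01,-0.03,-0.15,0,0,0,255,-0.02,-0.06,-0.18,0,0,0,255,-0.03,-0.09,-0.2,0,0,0,255,-0.03,-0.11,-0.21,0,0,0,255,-0.03,-0.12,-0.21,0,0,0,255,-0.03,-0.12,-0.21,0,0,0]

```text
t: 14.85
tool_pos: [466.2, -135.3, 258.3]
tool_rot: [-2.037, -2.389, 0.008]
contact_force: [-0.3, 0.9, -0.3]
width: -0.1
```

Run:
```python
from h import *
st(); snap('wrist','w11.png'); snap('side','s11.png')
im=cv2.imread('pics/s11.png')[150:260,180:320]; cv2.imwrite('pics/s11c.png',cv2.resize(im,None,fx=5,fy=5,interpolation=cv2.INTER_CUBIC))
```

```text
t 14.85 jigpos [-120.7 -140.5  258.3] F_jig [-0.11  0.94 -0.35] w -0.1 j [-0.53 -0.09  1.81 -0.    1.42 -0.69]
```

View pics/w11.png

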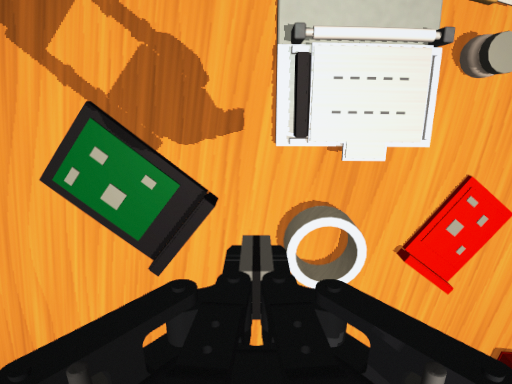

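View pics/s11c.png

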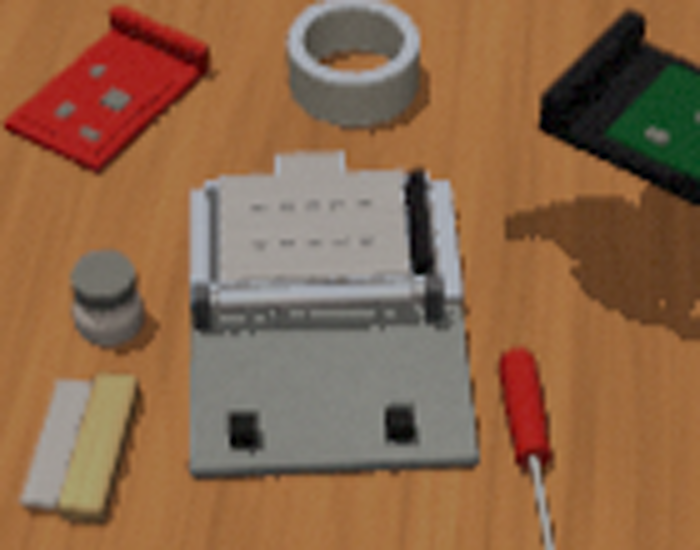

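The leaf lies over the board: tab at wrist (343–386, 160), lip at columns 294–310, bystanders in place. One numeric check by triangulating across the two views.

Run:
```python
from h import *
w=robot.camera_params('wrist'); s=robot.camera_params('side')
S=lambda x,y:(180+(x+.5)/5-.5,150+(y+.5)/5-.5)
for a,b in [((343,159.5),(346,154)),((386,160),(277,156))]:
    P,e=two(w,a,s,S(*b)); print(w2j(P).round(1),round(e,1))
print('lip',w2j(onz(w,(294.5,100),20)).round(1),w2j(onz(w,(296,100),45)).round(1))
for z in (39.5,45): print(w2j(onz(w,(364,160),z)).round(1))
a=cv2.imread('pics/side0.png').astype(int);b=cv2.imread('pics/s11.png').astype(int)
# bystander centroids shift: red screwdriver, jar area
for n,(y0,y1,x0,x1) in dict(jar=(196,222,190,212),squeegee=(222,258,182,210),screw=(216,270,276,298),tape=(146,178,234,268),tweezers=(328,352,250,302),blower=(95,130,280,306)).items():
    print(n,np.abs(a[y0:y1,x0:x1]-b[y0:y1,x0:x1]).mean().round(1))
```

```text
[ -23.2 -130.3   40.6] 3.6
[  25.8 -130.4   41.5] 3.7
lip [-76.  -66.2  20. ] [-77.1 -66.3  45. ]
[   3.1 -131.7   39.5]
[   1.2 -130.7   45. ]
jar 3.1
squeegee 3.2
screw 3.3
tape 3.2
tweezers 3.3
blower 32.4
```

View pics/s11.png

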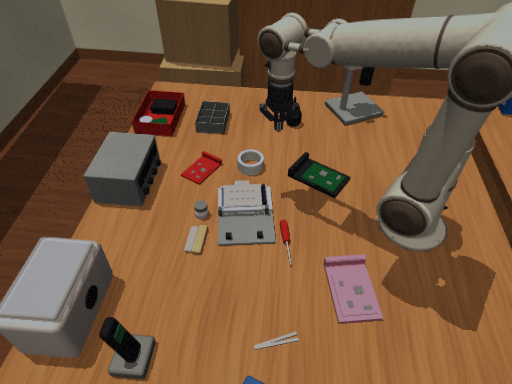

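Run:
```python
from h import *
st(); snap('top','t11.png'); a=cv2.imread('pics/top0.png').astype(int);b=cv2.imread('pics/t11.png').astype(int); print(np.abs(a[200:228,380:408]-b[200:228,380:408]).mean())
```

```text
t 14.95 jigpos [-119.8 -139.9  256.7] F_jig [0.65 0.69 0.51] w 0.0 j [-0.53 -0.08  1.81 -0.    1.42 -0.69]
2.9158163265306123
```

In the side view the gripper only hides the blower at (293,115). The top view shows it unmoved. The hand is clear, so I'm handing in.

```bash
python3 -c "
from plant import robot
print(robot.sign_off())"
```

```text
the job is handed in; nothing more can be done
None
```

I did both parts in the order asked and handed the job in at about 15 s; sign-off reports no verdict. With the fingers shut, I pushed the pallet's lip until the pallet met the stop. I then pushed the leaf's tab up and over the spine and pressed it down.

- **Pallet:** it stopped dead at about 20 N. The camera put its lip at x ≈ -80 mm of the jig just after the push; 80 mm is the home position. The last wrist picture read -76 to -77 mm; I took this for calibration and pixel error, since the pallet meets a rigid block.
- **Leaf:** I moved it slowly, about 1° per row at the end, and pressed to 21 N. It gave no more travel at the height predicted for flat. With the hand lifted, the tab measured 40.6 to 41.5 mm high against an expected 39.5 mm. The two camera rays missed each other by 3.6 mm, so that agrees within error.
- **Bystanders:** none show a change in the pictures. The side-view check on the blower disagreed only because the gripper was in front of it; the top view shows it unmoved.
- **Hand:** it finished about 210 mm above the leaf, touching nothing. The highest forces I read, between moves, were about 26 N, under the limits.

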